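Pack the fitting kit

TASK

Someone has put a plain offcut in the green bay of the black kit case: take it out first, before packing anything, and lay it flat and lengthwise in the plywood offcut tray. Then pack the kit, each thing lengthwise (either way round), right way up and centred on its black outline in its own bay: the sanding block in the green bay, the tape measure standing in the yellow bay and the block plane in the blue bay. Leave the hardwood block and the roll of masking tape where they are.

Things in the scene. Friction and masses are not known exactly. Their poses are not given: they have to be found in the camera images.
- offcut: plain pale wooden offcut, a block 60 x 120 x 28 mm (x, y, z) with a small dark knot on top, about 0.1 kg; at the start it lies wrongly in the green bay, lengthwise. Origin: centre of the underside; y runs along its length, z up.
- sanding_block: sanding block 64 x 110 x 35 mm (x, y, z): pale wooden top half, reddish-brown abrasive lower half, about 0.12 kg, lying on the bench abrasive side down. Origin: centre of the underside; y along its length, z up. Its 62 mm wide flat sides can be gripped.
- tape_measure: pocket tape measure, black and yellow case with a red button, standing upright on the bench, 38 x 86 x 70 mm (x, y, z), about 0.24 kg. Origin: centre of the underside of that 38 x 86 outline; the case is 36 mm thick and spans y = -28 to +42 mm, the small yellow hook end sticks out at -y. y along its length, z up. Grip it across the 36 mm thickness.
- block_plane: grey metal block plane, wooden front knob, 48 x 160 x 49 mm (x, y, z), 0.74 kg, sole down on the bench. Origin: centre of the underside; y along its length, z up. Above the 6 mm thick, 48 mm wide sole stand two upright cheeks, 44 mm over their outsides, 6 to 30 mm high round mid-length: grip these. The body between them is 49 mm high. Balances near y = +5 mm; front knob at y = -58.
- hardwood_block: plain darker brown hardwood block 50 x 85 x 40 mm (x, y, z) on the bench: not part of the kit, stays where it is. Origin: centre of the underside; y along its length.
- masking_tape: roll of cream masking tape lying flat on the bench, 96 mm across, 25 mm high: not part of the kit, stays where it is. Origin: centre of the underside.
- green_bay: green plastic tray, one of three equal bays side by side (order varies) in a black case 272 x 200 mm, rim 15 mm high. Outside 86 x 186 mm (x, y), inside 80 x 180. Black outline of the sanding block (64 x 110) in the middle of its floor. Origin: centre of its underside, 6 mm above the bench; floor 3 mm and rim 13 mm above the origin, so walls are 10 mm. y along its length. Fixed.
- yellow_bay: yellow plastic bay of the same size and construction as the green one, in the same case, with a black outline of the tape measure (38 x 86 mm, centred, standing) on its floor. Origin: centre of its underside; inner floor 3 mm above it. y runs along its length. Fixed.
- blue_bay: blue plastic bay of the same size and construction as the green one, in the same case, with a black outline of the block plane (48 x 160 mm, centred) on its floor. Origin: centre of its underside; inner floor 3 mm above it. y runs along its length. Fixed.
- offcut_tray: shallow empty plywood tray for offcuts standing by itself on the bench, outside 116 x 176 x 14 mm (x, y, z), inside 104 x 164 mm, with a small brass tag on one end. Origin: centre of its underside, on the bench; inner floor 6 mm above it. y runs along its length. Fixed.
Mind the look-alikes: they are no part of the job. Of the things like the tape_measure, leave any that is purple; of the rest the smaller one is meant.

How it is judged:
By the outcome, as a careful person would: the job done as asked, in the order asked, and still so for the second after the job is handed in, with the robot touching nothing.
It also fails if it takes over 109 s, if anything falls off the work surface, if the arm or the gripper's body presses on something with over 40 N, if the wrist force passes 120 N, or if a joint passes its speed limit or range.

ROBOT

A 6-joint arm with a two-finger parallel gripper is mounted at the origin on a cart in front of the work surface, level with it; the furniture and walls round the work are solid. World frame = base frame: x ahead of the robot, y to its left, z up, the work surface at z = 0. Lengths are in m, angles in degrees, forces in N, time in s.
With the tool pointing down it reaches from about 0.25 to 0.725 m from the base axis. Payload 9.7 kg.
Tool frame: the origin (TCP) lies midway between the tips of the shut fingers; the grasp point (between the pads) lies 19 mm behind it; z points along the fingers, y is the line along which they close (so a half turn about z gives the same grasp; the last joint's range is limited). The gripper opens to 85 mm and grips with 20 to 120 N. Pads are 22 mm wide; open, the fingers measure 114 mm over their backs; the gripper's body (76 mm by 85 mm) begins 54 mm behind the grasp point. The pads swing forward as they close: fully open they stand 13 mm farther back than shut.
Start: joints at [-63.713, 4.979, 10.078, 95.1, 0, 90], TCP at [0.244, -0.493, 0.231] pointing down, gripper open.
Joint ranges: [-179.16, 179.16], [-48.56, 103.87], [-65.8, 70.77], [-126.05, 130.52], [-82.76, 87.17], [-180, 180]. Speed limits (degrees/s): [127.2, 127.2, 147.25, 180, 180, 180].

INTERFACE

Orientations are given as [roll, pitch, yaw] about the fixed x, y, z axes, in that order (R = Rz(yaw) Ry(pitch) Rx(roll)).
In Python, from workcell import * gives the robot as it stands.
- The arm moves only by the tool servo_tool, never from a script. Its argument "moves" is a list of rows, each a list of 4 numbers: the shift along the world's x, y, z in cm, then the turn about the world's z in rad. A call has 1 to 20 rows; each row is the pose to reach, as a shift and turn from the pose commanded when the call began; what a row does not reach only later rows make up. A row lasts 1/12 s, in which the tool goes at most 41.7 mm and 7.16 degrees, less where a joint would pass 70% of its speed; a pose out of reach is approached as far as the arm can. A call with a gripper value outside its range is refused whole. "claw" is the closure, from 0 (fully open) to 1 (shut), set as the call begins (left out, the last holds). The fingers move at their own pace and stop on an object; "force" is the grip in N (left out, the last holds). Time passes only in rows, so rows that repeat a pose let the fingers close. It gives the time, the measured TCP pose, the force, the opening and the grip force at its end, in the units of the state.
- get_obs(): the state, without advancing time (a new reading comes with each control period).
- camera(name): name is "scene" or "top"; returns the picture (480x640x3 uint8, red, green, blue); there is no depth.
- get_calibration(name): a dict with "fx", "fy", "cx", "cy" (pixels), "k1" (the pictures are not rectified: a ray, as slopes to the right and down, at radius r is drawn at 1 + k1 r^2 times it, then the intrinsics apply), "rvec" (rotation vector, rad) and "tvec" (3), from world to camera coordinates, as OpenCV has them. Camera axes: x right, y down, z forward; pixel columns grow to the right and rows downward; lengths in m; the calibration is good to about 2 mm. A picture is of the moment at which its call begins. get_calibration takes no time and is no camera call.
- job_done(): hands the job in; it is judged then, once.
The state is a dict: "time": time; "q": joint angles; "qd": joint speeds; "joint_efforts": joint torques, N m; "ee_pos": TCP position; "tcp_rot": TCP orientation; "wrist_force": force on the tool from outside, world axes, zero at the start; "torque": the same for the moment, N m; "opening": finger opening in m; "grasp_force": force on a finger pad.
Only numpy, scipy, OpenCV 4.12 (cv2) and the standard library are available. Lean on these libraries where they do the work, as an engineer would, in place of code of your own. Each camera call takes 0.05 s, during which the arm holds its last target. There are 200 camera calls.

## Working session

There is one attempt and no reset: what is moved stays moved. The work goes in short steps, Python scripts to look and compute and a tool call to move; the robot and the scene stay as the last step left them, time stands still between calls to the robot, and variables do not carry over. Pictures are saved under pics/ and viewed, at most 14 in all, crops included, and the job is handed in when it is done.

Besides the shell and the picture viewer there is one more tool, called by a JSON object that holds its "name" and its "arguments", one argument or row to a line. servo_tool: Moves the arm, as the interface text tells. Its arguments: {"type":"object","properties":{"moves":{"type":"array","items":{"type":"array","items":{"type":"number"}}},"claw":{"type":"number"},"force":{"type":"number"}},"required":["moves"]}

```bash
mkdir -p pics
cat > h.py <<'E'
from workcell import *
import numpy as np, cv2
def shot(n,f):
    im=camera(n); cv2.imwrite(f'pics/{f}.png',im[...,::-1]); return im
def ray(n,px):
    c=get_calibration(n); K=np.array([[c['fx'],0,c['cx']],[0,c['fy'],c['cy']],[0,0,1.]])
    p=cv2.undistortPoints(np.float64(px).reshape(-1,1,2),K,np.array([c['k1'],0,0,0.])).reshape(-1,2)
    # model: drawn = ideal*(1+k1 r^2), same as OpenCV
    R=cv2.Rodrigues(np.float64(c['rvec']))[0]; t=np.float64(c['tvec']).ravel()
    return -R.T@t, np.c_[p,np.ones(len(p))]@R
def plane(n,px,z):
    o,d=ray(n,px); return o+d*((z-o[2])/d[:,2])[:,None]
def rect(n,px,z):
    w=plane(n,px,z)[:,:2]*1000; (c,s,a)=cv2.minAreaRect(np.float32(w))
    if s[0]>s[1]: a+=90; s=s[::-1]   # a: direction of the short side (deg about world z)
    return np.round(c,1),np.round(s,1),round(((a+90)%180)-90,1)
E
python3 - <<'E'
from h import *
for n in('scene','top'):
    shot(n,n+'0'); c=get_calibration(n); print(n,ray(n,[[320,240]]),c)
print(get_obs())
E
```

```text
scene (array([-0.10767263, -1.22890124,  0.73126061]), array([[ 0.39962086,  0.80386266, -0.44069702]])) {'fx': 451.549865282817, 'fy': 451.549865282817, 'cx': 321.0449994326224, 'cy': 244.52703542080104, 'k1': 0.0011346844179886755, 'rvec': array([ 1.99654811, -0.46464558,  0.2945194 ]), 'tvec': array([-0.45458692,  0.13432709,  1.35345509])}
top (array([ 0.28725969, -0.04693892,  1.55326598]), array([[ 0.1657165 ,  0.02832296, -0.98592034]])) {'fx': 571.3448496660482, 'fy': 571.3448496660482, 'cx': 327.6823176178385, 'cy': 246.31725291686843, 'k1': -0.10189556253153383, 'rvec': array([ 2.11275246, -2.15321141,  0.14790787]), 'tvec': array([-0.01386971,  0.52428951,  1.49073296])}
{'time': 0.1, 'q': array([-6.37139048e+01,  5.00844481e+00,  1.00395189e+01,  9.51007533e+01,
       -8.46810446e-04,  9.00018658e+01]), 'qd': array([-0.05261639, -0.05250666,  0.12942885, -0.00668109, -0.09343282,
        0.00486357]), 'joint_efforts': array([-6.12243839e-04, -5.21560693e+01,  4.65653121e+01,  1.59672985e-02,
       -3.69093539e-05,  1.75552015e-05]), 'ee_pos': array([ 0.24347232, -0.49293944,  0.23065392]), 'tcp_rot': array([-1.79930321e+02,  8.49078872e-04,  2.62842304e+01]), 'wrist_force': array([-0.72131748,  0.55337747, -0.38504497]), 'torque': array([0.00710724, 0.06241746, 0.0181732 ]), 'grasp_force': 0.0, 'opening': 0.08540141137897146}
```

View pics/scene0.png

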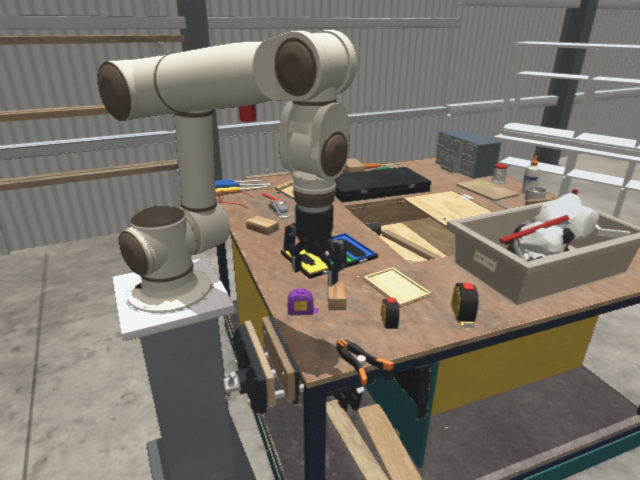

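View pics/top0.png

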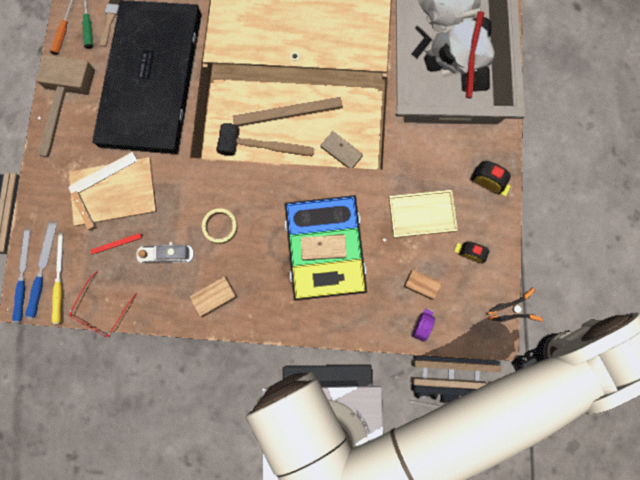

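The top view has +x up and +y left.
- **Tape measures:** purple at (424,325), excluded. Black/yellow at (473,252), the smaller one. Black/yellow at (491,177), the larger one. The one meant is (473,252).
- **Wood blocks:** (213,297) is pale and larger, so probably the sanding block. (422,285) is brown and smaller, so probably the hardwood block.
- **Plane and offcut:** the plane is at (165,253) and the offcut at (323,246) in the green bay.

I'll confirm these in enlarged crops.

Run:
```python
from h import *
im=cv2.imread('pics/top0.png'); sc=cv2.imread('pics/scene0.png')
R=lambda a,w,h:cv2.resize(a,(w,h),interpolation=cv2.INTER_CUBIC)
a=R(im[150:350,380:530],450,600); b=R(im[195:325,130:245],350,396); c=R(sc[200:240,240:300],350,204)
cv2.imwrite('pics/m1.png',np.hstack([a,np.vstack([b,c])]))
cv2.imwrite('pics/m2.png',R(im[185:305,280:465],740,480))
hsv=cv2.cvtColor(im,cv2.COLOR_BGR2HSV)
for n,p in dict(green=(340,236),yellow=(310,290),blue=(294,215),off=(312,250),sand=(213,297),hard=(422,283),tray=(420,215),bench=(260,300),plane=(150,254),plane2=(175,252),t=(473,252),case=(288,205)).items(): print(n,hsv[p[1],p[0]])
```

```text
green [ 17  85 231]
yellow [ 31 128 239]
blue [110 121 133]
off [ 16  81 223]
sand [ 17  88 230]
hard [ 13 115 200]
tray [ 31  48 239]
bench [ 10  92 166]
plane [ 30   7 239]
plane2 [130  10 149]
t [  0 162 129]
case [108 170 190]
```

View pics/m1.png

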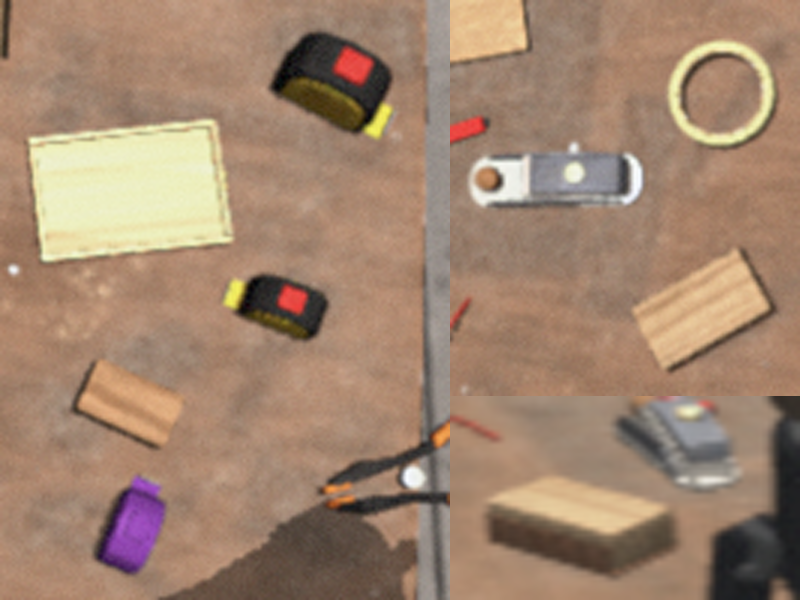

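View pics/m2.png

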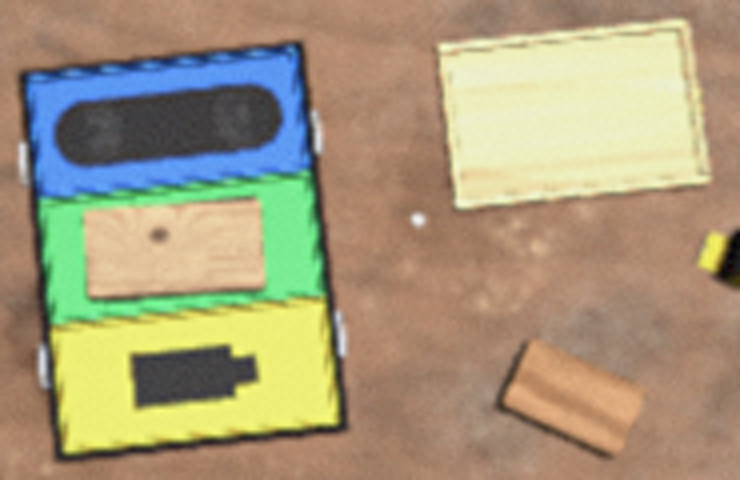

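The crops confirm it:
- **Tape measure:** the smaller black/yellow tape is at (473,252), with its hook to the left (+y).
- **Sanding block:** pale top with dark lower sides at (213,297).
- **Hardwood block:** plain brown at (422,285), left alone.
- **Bays:** order is blue, green, yellow from far to near. The yellow outline's hook end points right (-y), but either way round is allowed.

Now I'll measure.

```bash
cat >> h.py <<'E'
def mask(im,box,f,op=0):
    x0,y0,x1,y1=box; h=cv2.cvtColor(cv2.GaussianBlur(im,(3,3),0),cv2.COLOR_RGB2HSV).astype(int)
    m=np.zeros(im.shape[:2],np.uint8); s=h[y0:y1,x0:x1]; m[y0:y1,x0:x1]=f(s[...,0],s[...,1],s[...,2])
    if op: m=cv2.morphologyEx(m,cv2.MORPH_OPEN,np.ones((op,op),np.uint8))
    n,l,st,_=cv2.connectedComponentsWithStats(m); k=1+st[1:,4].argmax(); m=(l==k)
    r,c=np.nonzero(m)
    # pixel corners, so that the extents include half pixels
    return np.concatenate([np.c_[c+a,r+b] for a in(-.5,.5) for b in(-.5,.5)])
E
python3 - <<'E'
from h import *
im=cv2.imread('pics/top0.png')[...,::-1].copy()
T=lambda n,z,*a:print(n,*(lambda p:(p.mean(0).round(1),rect('top',p,z)))(mask(im,*a)))
B=(275,185,380,310)
T('green',.019,B,lambda h,s,v:(h>45)&(h<80)&(s>60))
T('yellow',.019,B,lambda h,s,v:(h>24)&(h<40)&(s>90)&(v>150))
T('blue',.019,B,lambda h,s,v:(h>95)&(h<125)&(s>100)&(v>140))
T('blueoutl',.009,(293,200,360,235),lambda h,s,v:(v<95))
T('yelloutl',.009,(305,265,352,293),lambda h,s,v:(v<95))
T('offcut',.037,(298,230,350,264),lambda h,s,v:(h<26))
T('tray',.014,(380,180,468,245),lambda h,s,v:(h>20)&(h<40)&(v>195)|(v>225))
T('sand',.035,(180,265,245,325),lambda h,s,v:(v>195),3)
T('planesole',.006,(130,235,205,270),lambda h,s,v:(s<45),4)
T('planebody',.045,(150,235,195,270),lambda h,s,v:(s<60)&(v<190),3)
tb=(450,235,500,275)
T('tblack',.07,tb,lambda h,s,v:(v<75))
T('tblack+red+olive',.07,tb,lambda h,s,v:(v<75)|(s>150)&((h<8)|(h>170)))
T('tred',.07,tb,lambda h,s,v:(s>170)&((h<8)|(h>172)))
T('thook',.01,tb,lambda h,s,v:(h>24)&(h<36)&(v>170)&(s>130))
c=im[238:266,452:492]
for n,z,px in (('knob',.03,[[142.,254]]),):print(plane('top',px,z))
E
```

```text
green [326.4 246.4] (array([526.9, -15.9]), array([ 87.5, 195.6]), 5.0)
yellow [328.4 278.2] (array([440.6, -23.2]), array([ 89.1, 187.8]), 5.2)
blue [321.5 215. ] (array([614.8,  -8.4]), array([ 90. , 189.7]), 5.1)
blueoutl [321.7 215.8] (array([614.5,  -8.8]), array([ 44.5, 153.7]), 5.6)
yelloutl [326.8 278.4] (array([441.1, -22.7]), array([33.9, 80.2]), 4.6)
offcut [323.2 246.9] (array([523.8, -11.2]), array([ 61.9, 118.5]), 2.3)
tray [422.9 213. ] (array([ 616.2, -287.7]), array([118.3, 179.3]), 5.0)
sand [211.5 296. ] (array([396.9, 290.9]), array([ 62.7, 111.5]), 29.0)
planesole [168.3 254.5] (array([518.4, 423.9]), array([ 56. , 158.5]), -1.0)
planebody [171.  253.2] (array([513.8, 404.5]), array([ 52. , 112.1]), -1.0)
tblack [473.3 251.1] (array([ 498.3, -409.1]), array([43.6, 74.1]), -20.7)
tblack+red+olive [474.1 250.7] (array([ 498.3, -409.1]), array([43.6, 74.1]), -20.7)
tred [476.9 249.4] (array([ 503. , -416.7]), array([21.2, 23.3]), -21.5)
thook [457.7 247.6] (array([ 517.6, -379.2]), array([13.8, 27.5]), 68.9)
[[0.51465453 0.48538825 0.03      ]]
```

{"name": "servo_tool", "arguments": {
  "moves": [
    [28.0, 48.2, -10, 1.152],
    [28.0, 48.2, -10, 1.152],
    [28.0, 48.2, -10, 1.152],
    [28.0, 48.2, -10, 1.152],
    [28.0, 48.2, -10, 1.152],
    [28.0, 48.2, -10, 1.152],
    [28.0, 48.2, -10, 1.152],
    [28.0, 48.2, -10, 1.152],
    [28.0, 48.2, -10, 1.152],
    [28.0, 48.2, -10, 1.152],
    [28.0, 48.2, -10, 1.152],
    [28.0, 48.2, -10, 1.152],
    [28.0, 48.2, -10, 1.152],
    [28.0, 48.2, -10, 1.152],
    [28.0, 48.2, -10, 1.152],
    [28.0, 48.2, -10, 1.152],
    [28.0, 48.2, -10, 1.152]
  ],
  "claw": 0
}}

```text
time: 1.52
ee_pos: [0.5232, -0.0114, 0.1311]
tcp_rot: [-180.0, 0.0, 92.3]
wrist_force: [-0.7, -0.2, -0.0]
opening: 0.0853
grasp_force: 0.0
```

{"name": "servo_tool", "arguments": {
  "moves": [
    [0, 0, -4, 0],
    [0, 0, -8, 0],
    [0, 0, -10, 0],
    [0, 0, -11, 0],
    [0, 0, -11.4, 0],
    [0, 0, -11.4, 0],
    [0, 0, -11.4, 0]
  ]
}}

```text
time: 2.1
ee_pos: [0.5245, -0.0116, 0.0191]
tcp_rot: [179.9, 0.0, 92.2]
wrist_force: [-0.0, -0.3, 1.1]
opening: 0.0857
grasp_force: 0.0
```

{"name": "servo_tool", "arguments": {
  "moves": [
    [0, 0, 0, 0],
    [0, 0, 0, 0],
    [0, 0, 0, 0],
    [0, 0, 0, 0],
    [0, 0, 0, 0],
    [0, 0, 0, 0],
    [0, 0, 0, 0],
    [0, 0, 0, 0]
  ],
  "claw": 1,
  "force": 40
}}

```text
time: 2.77
ee_pos: [0.5245, -0.0112, 0.0189]
tcp_rot: [179.9, 0.0, 92.3]
wrist_force: [-0.4, -0.6, 5.3]
opening: 0.0592
grasp_force: 43.2
```

{"name": "servo_tool", "arguments": {
  "moves": [
    [0, 0, 2, 0],
    [0, 0, 5, 0],
    [0, 0, 8, 0],
    [2, -5, 8, 0.047],
    [3.3, -9, 8, 0.047],
    [4.6, -13, 8, 0.047],
    [5.9, -17, 8, 0.047],
    [7.2, -21, 8, 0.047],
    [8.4, -25, 8, 0.047],
    [9.2, -27.65, 8, 0.047],
    [9.2, -27.65, 8, 0.047],
    [9.2, -27.65, 8, 0.047],
    [9.2, -27.65, 8, 0.047]
  ]
}}

```text
time: 3.85
ee_pos: [0.6155, -0.2875, 0.0972]
tcp_rot: [-180.0, -0.0, 95.0]
wrist_force: [-0.1, 0.4, -1.1]
opening: 0.059
grasp_force: 43.8
```

Run:
```python
from h import *
shot('top','top1'); im=shot('scene','scene1')
a=cv2.imread('pics/top1.png')[150:280,370:500]; b=cv2.imread('pics/scene1.png')[220:330,320:460]
cv2.imwrite('pics/m3.png',np.hstack([cv2.resize(a,(390,390)),cv2.resize(b,(410,390))]))
```

```text
(no output)
```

View pics/m3.png

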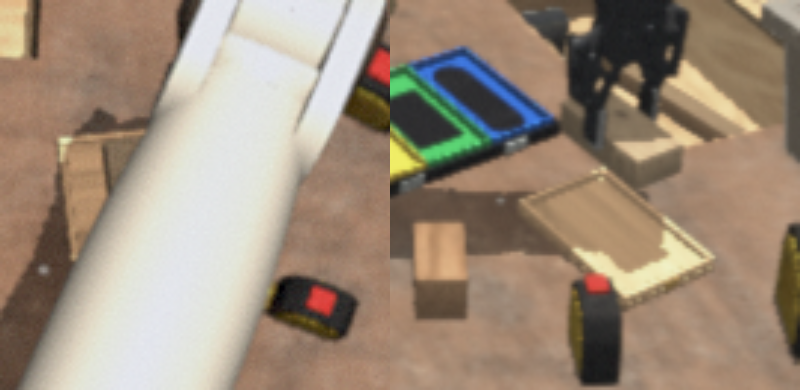

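The scene crop shows the offcut held level above the tray, so I'll lower it.

{"name": "servo_tool", "arguments": {
  "moves": [
    [0, 0, -3, 0],
    [0, 0, -6, 0],
    [0, 0, -7.4, 0],
    [0, 0, -7.8, 0],
    [0, 0, -8.1, 0],
    [0, 0, -8.1, 0],
    [0, 0, -8.1, 0]
  ]
}}

```text
time: 4.53
ee_pos: [0.6164, -0.2875, 0.0182]
tcp_rot: [179.9, 0.1, 95.0]
wrist_force: [-0.3, -1.1, -0.7]
opening: 0.0589
grasp_force: 43.8
```

{"name": "servo_tool", "arguments": {
  "moves": [
    [0, 0, 0, 0],
    [0, 0, 0, 0],
    [0, 0, 0, 0],
    [0, 0, 0, 0],
    [0, 0, 1, 0],
    [0, 0, 3, 0],
    [0, 0, 6, 0],
    [0, 0, 9, 0],
    [0, 0, 12, 0],
    [0, 0, 12, 0]
  ],
  "claw": 0
}}

```text
time: 5.37
ee_pos: [0.6175, -0.2886, 0.1445]
tcp_rot: [179.5, 0.3, 95.0]
wrist_force: [0.8, 0.0, 1.9]
opening: 0.0856
grasp_force: 0.0
```

{"name": "servo_tool", "arguments": {
  "moves": [
    [-21.9, 57.9, 0, 0.419],
    [-21.9, 57.9, 0, 0.419],
    [-21.9, 57.9, 0, 0.419],
    [-21.9, 57.9, 0, 0.419],
    [-21.9, 57.9, 0, 0.419],
    [-21.9, 57.9, 0, 0.419],
    [-21.9, 57.9, 0, 0.419],
    [-21.9, 57.9, 0, 0.419],
    [-21.9, 57.9, 0, 0.419],
    [-21.9, 57.9, 0, 0.419],
    [-21.9, 57.9, 0, 0.419],
    [-21.9, 57.9, 0, 0.419],
    [-21.9, 57.9, 0, 0.419],
    [-21.9, 57.9, 0, 0.419],
    [-21.9, 57.9, 0, 0.419],
    [-21.9, 57.9, 0, 0.419],
    [-21.9, 57.9, 0, 0.419],
    [-21.9, 57.9, 0, 0.419]
  ]
}}

```text
time: 6.87
ee_pos: [0.3966, 0.2913, 0.1367]
tcp_rot: [180.0, 0.0, 119.0]
wrist_force: [-0.2, -0.8, -0.6]
opening: 0.0858
grasp_force: 0.0
```

Run:
```python
from h import *
im=shot('top','top2')
T=lambda n,z,*a:print(n,*(lambda p:(p.mean(0).round(1),rect('top',p,z)))(mask(im,*a)))
T('offcut',.034,(392,192,455,236),lambda h,s,v:(h<22)&(s>65),3)
T('greenoutl',.009,(293,231,360,262),lambda h,s,v:(v<95))
T('blueoutl',.009,(293,200,360,235),lambda h,s,v:(v<95))
T('yelloutl',.009,(305,265,352,293),lambda h,s,v:(v<95))
b=cv2.imread('pics/top2.png')
cv2.imwrite('pics/m4.png',cv2.resize(b[180:340,170:470],(750,400)))
```

```text
offcut [423.6 212. ] (array([ 614.1, -286.1]), array([ 63.9, 123.5]), 4.5)
greenoutl [324.9 246.8] (array([527.8, -15.6]), array([ 61.5, 107.5]), 5.0)
blueoutl [321.6 215.8] (array([614.4,  -7.7]), array([ 44.8, 155.8]), 5.3)
yelloutl [326.7 278.4] (array([441.2, -23.4]), array([34.2, 82.6]), 4.9)
```

View pics/m4.png

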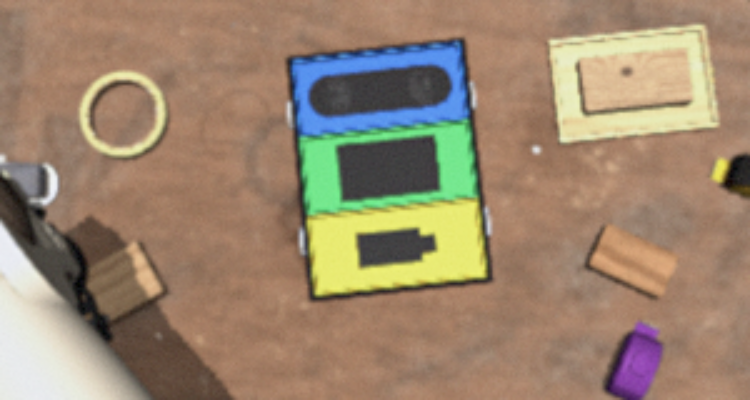

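The offcut lies flat and lengthwise in the tray, and all three outlines in the bays are visible. Next I'll descend on the sanding block.

{"name": "servo_tool", "arguments": {
  "moves": [
    [0, 0, -4, 0],
    [0, 0, -8, 0],
    [0, 0, -10.5, 0],
    [0, 0, -11.5, 0],
    [0, 0, -12, 0],
    [0, 0, -12, 0],
    [0, 0, -12, 0]
  ]
}}

```text
time: 7.5
ee_pos: [0.3977, 0.2916, 0.018]
tcp_rot: [179.9, -0.0, 118.9]
wrist_force: [-0.8, 0.4, -0.2]
opening: 0.0856
grasp_force: 0.0
```

{"name": "servo_tool", "arguments": {
  "moves": [
    [0, 0, 0, 0],
    [0, 0, 0, 0],
    [0, 0, 0, 0],
    [0, 0, 0, 0],
    [0, 0, 0, 0],
    [0, 0, 0, 0],
    [0, 0, 0, 0],
    [0, 0, 0, 0]
  ],
  "claw": 1,
  "force": 40
}}

```text
time: 8.17
ee_pos: [0.3974, 0.2919, 0.0181]
tcp_rot: [179.9, -0.0, 119.0]
wrist_force: [-0.8, -1.6, 5.9]
opening: 0.0615
grasp_force: 43.1
```

{"name": "servo_tool", "arguments": {
  "moves": [
    [0, 0, 3, 0],
    [0, 0, 6, 0],
    [1, -2, 8, 0],
    [2.5, -6, 8, -0.06],
    [4, -9.5, 8, -0.16],
    [5.5, -13, 8, -0.26],
    [7, -16.5, 8, -0.36],
    [8.5, -20, 8, -0.417],
    [10, -23.5, 8, -0.417],
    [11.5, -27, 8, -0.417],
    [13.1, -30.65, 8, -0.417],
    [13.1, -30.65, 8, -0.417],
    [13.1, -30.65, 8, -0.417],
    [13.1, -30.65, 5, -0.417],
    [13.1, -30.65, 3, -0.417],
    [13.1, -30.65, 3, -0.417],
    [13.1, -30.65, 3, -0.417]
  ]
}}

```text
time: 9.58
ee_pos: [0.5267, -0.0142, 0.0461]
tcp_rot: [-179.9, -0.0, 95.2]
wrist_force: [-0.6, 0.3, -1.2]
opening: 0.0611
grasp_force: 45.5
```

Run:
```python
from h import *
im=shot('scene','scene3')
cv2.imwrite('pics/m5.png',cv2.resize(cv2.imread('pics/scene3.png')[195:305,250:410],(800,550)))
```

```text
(no output)
```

View pics/m5.png

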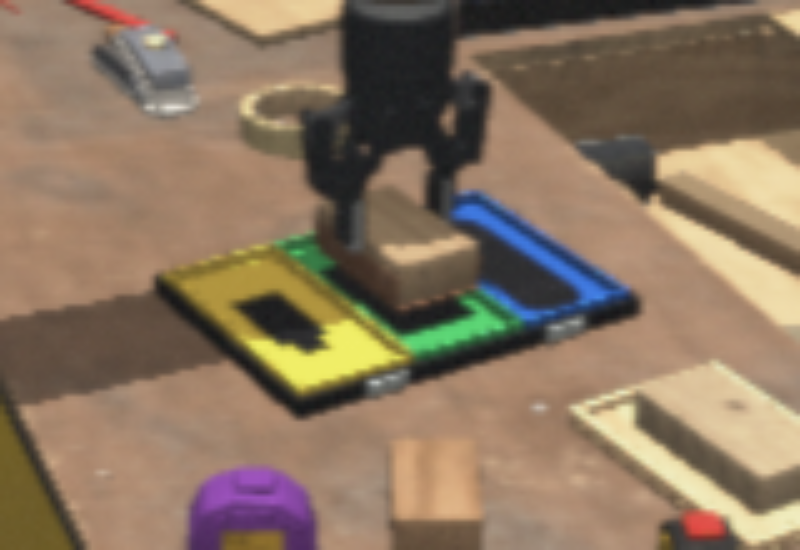

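The sanding block is level over the green bay, so I'll lower and release it.

{"name": "servo_tool", "arguments": {
  "moves": [
    [0, -0.1, -1, 0],
    [0, -0.1, -1.5, 0],
    [0, -0.1, -1.9, 0],
    [0, -0.1, -1.9, 0],
    [0, -0.1, -1.9, 0]
  ]
}}

```text
time: 10.05
ee_pos: [0.5276, -0.0161, 0.0273]
tcp_rot: [180.0, 0.0, 95.1]
wrist_force: [-0.3, 0.4, -2.3]
opening: 0.0613
grasp_force: 45.6
```

{"name": "servo_tool", "arguments": {
  "moves": [
    [0, 0, 0, 0],
    [0, 0, 0, 0],
    [0, 0, 0, 0],
    [0, 0, 0, 0],
    [0, 0, 1, 0],
    [0, 0, 3, 0],
    [0, 0, 6, 0],
    [0, 0, 9, 0],
    [0, 0, 12, 0],
    [0, 0, 12, 0],
    [0, 0, 12, 0]
  ],
  "claw": 0
}}

```text
time: 10.97
ee_pos: [0.5287, -0.0162, 0.15]
tcp_rot: [179.8, 0.0, 95.1]
wrist_force: [0.2, 0.2, -1.3]
opening: 0.0852
grasp_force: 0.0
```

Run:
```python
from h import *
t=cv2.imread('pics/top0.png')[...,::-1].copy(); s=cv2.imread('pics/scene0.png')[...,::-1].copy()
red=lambda h,s,v:(s>150)&((h<8)|(h>172))
yl=lambda h,s,v:(h>22)&(h<36)&(v>150)&(s>110)
def tri(pt,ps):
    o1,d1=ray('top',[pt]);o2,d2=ray('scene',[ps]);d1=d1[0];d2=d2[0]
    k=np.linalg.lstsq(np.c_[d1,-d2],o2-o1,rcond=None)[0]; a=o1+k[0]*d1;b=o2+k[1]*d2
    return ((a+b)/2*1000).round(1),round(np.linalg.norm(a-b)*1000,1)
rt=mask(t,(450,235,500,275),red).mean(0); rs=mask(s,(375,285,405,335),red).mean(0); print('red',rt,rs,tri(rt,rs))
ht=mask(t,(450,235,500,275),yl).mean(0); print('hook',ht)
u=np.array([.353,.935]);v=np.array([.935,-.353]);c=np.array([503,-413.])
for f,n in((lambda h,s,v:(v<75),'black'),(lambda h,s,v:(v<75)|(s>150)&((h<8)|(h>172))|(s>120)&(h>20)&(h<40)&(v<150),'body')):
    p=plane('top',mask(t,(450,235,500,275),f),.07)[:,:2]*1000-c
    print(n,'u',(p@u).min(),(p@u).max(),'v',(p@v).min(),(p@v).max())
p=plane('top',mask(t,(450,235,500,275),yl),.01)[:,:2]*1000-c; print('hook u',(p@u).min(),(p@u).max(),'v',(p@v).min(),(p@v).max())
print(get_obs()['ee_pos'])
cv2.imwrite('pics/m6.png',np.hstack([cv2.resize(s[280:340,370:420,::-1],(400,480),interpolation=2),cv2.resize(t[235:275,450:500,::-1],(400,480))]))
```

```text
red [477.02985075 249.44776119] [390.39393939 299.93939394] (array([ 503.6, -418.1,   66.3]), np.float64(0.2))
hook [457.53191489 247.5106383 ]
black u -35.042925554000654 39.06847213729131 v -27.649961439911817 15.985914022683936
body u -35.042925554000654 41.561767923943485 v -28.655305585719955 15.985914022683936
hook u 28.96570380719022 46.2844514151972 v -12.966819778730212 17.092474979956368
[ 0.52868466 -0.01616176  0.14996012]
```

View pics/m6.png

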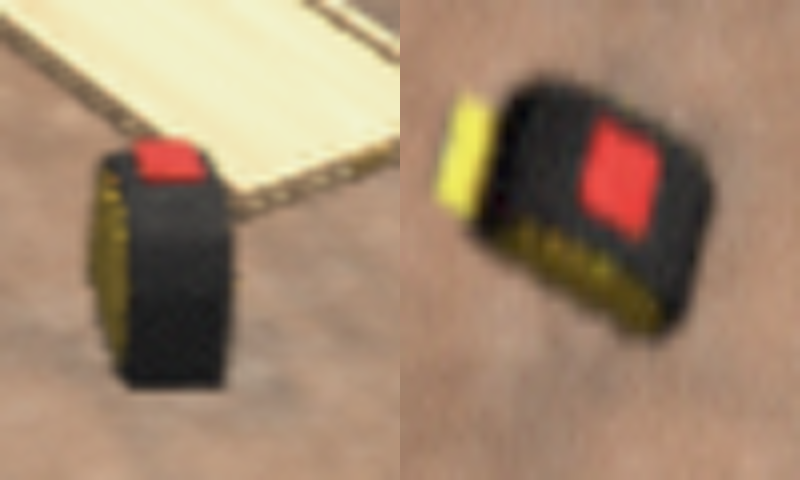

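The crop shows the tape standing upright: rear end and olive side toward the camera in the scene view, hook to the left in the top view. Its case centre is about (502,-416) mm and its long direction about 69°.

{"name": "servo_tool", "arguments": {
  "moves": [
    [-2.6, -40.0, 0, -0.45],
    [-2.6, -40.0, 0, -0.45],
    [-2.6, -40.0, 0, -0.45],
    [-2.6, -40.0, 0, -0.45],
    [-2.6, -40.0, 0, -0.45],
    [-2.6, -40.0, 0, -0.45],
    [-2.6, -40.0, 0, -0.45],
    [-2.6, -40.0, 0, -0.45],
    [-2.6, -40.0, 0, -0.45],
    [-2.6, -40.0, 0, -0.45],
    [-2.6, -40.0, 0, -0.45],
    [-2.6, -40.0, 0, -0.45],
    [-2.6, -40.0, 0, -0.45],
    [-2.6, -40.0, 0, -0.45]
  ]
}}

```text
time: 12.13
ee_pos: [0.5017, -0.415, 0.147]
tcp_rot: [-180.0, -0.0, 69.4]
wrist_force: [0.2, -0.3, 0.1]
opening: 0.0852
grasp_force: 0.0
```

{"name": "servo_tool", "arguments": {
  "moves": [
    [0, 0, -4, 0],
    [0, 0, -8, 0],
    [0, 0, -10.5, 0],
    [0, 0, -11.7, 0],
    [0, 0, -11.7, 0],
    [0, 0, -11.7, 0]
  ]
}}

```text
time: 12.63
ee_pos: [0.5021, -0.4156, 0.0314]
tcp_rot: [180.0, 0.0, 69.4]
wrist_force: [0.9, -0.1, 2.2]
opening: 0.0855
grasp_force: 0.0
```

{"name": "servo_tool", "arguments": {
  "moves": [
    [0, 0, 0, 0],
    [0, 0, 0, 0],
    [0, 0, 0, 0],
    [0, 0, 0, 0],
    [0, 0, 0, 0],
    [0, 0, 0, 0],
    [0, 0, 0, 0],
    [0, 0, 0, 0],
    [0, 0, 0, 0]
  ],
  "claw": 1,
  "force": 40
}}

```text
time: 13.38
ee_pos: [0.5021, -0.4165, 0.0316]
tcp_rot: [179.9, 0.0, 69.3]
wrist_force: [0.8, 1.3, 5.9]
opening: 0.0357
grasp_force: 40.0
```

Run:
```python
from h import *
im=shot('top','top4'); print(get_obs()['ee_pos'])
T=lambda n,z,*a:print(n,*(lambda p:(p.mean(0).round(1),rect('top',p,z)))(mask(im,*a)))
T('sand',.044,(295,228,355,265),lambda h,s,v:(h<26)&(v>150),3)
T('green',.019,(275,185,380,310),lambda h,s,v:(h>45)&(h<80)&(s>60))
```

```text
[ 0.50216128 -0.41653323  0.03156094]
sand [325.3 245.1] (array([526.8, -17.5]), array([ 61.9, 108.8]), 5.2)
green [324.5 247.6] (array([526.9, -16.1]), array([ 87.5, 195.7]), 5.0)
```

{"name": "servo_tool", "arguments": {
  "moves": [
    [0, 0, 3, 0],
    [0, 0, 6, 0],
    [0, 0, 9, 0],
    [-0.5, 3, 10, 0.1],
    [-1, 7, 10, 0.2],
    [-1.7, 11, 10, 0.3],
    [-2.4, 15, 10, 0.4],
    [-3, 19, 10, 0.45],
    [-3.6, 23, 10, 0.45],
    [-4.2, 27, 10, 0.45],
    [-4.9, 31, 10, 0.45],
    [-5.5, 35, 10, 0.45],
    [-6.05, 38.6, 10, 0.45],
    [-6.05, 38.6, 8, 0.45],
    [-6.05, 38.6, 6, 0.45],
    [-6.05, 38.6, 5, 0.45],
    [-6.05, 38.6, 4, 0.45],
    [-6.05, 38.6, 3, 0.45],
    [-6.05, 38.6, 3, 0.45],
    [-6.05, 38.6, 3, 0.45]
  ]
}}

```text
time: 15.1
ee_pos: [0.4409, -0.0305, 0.0601]
tcp_rot: [-180.0, -0.0, 95.0]
wrist_force: [1.0, -0.0, -2.2]
opening: 0.0356
grasp_force: 41.5
```

Run:
```python
from h import *
im=shot('scene','scene5'); print(get_obs()['ee_pos'])
cv2.imwrite('pics/m7.png',cv2.resize(cv2.imread('pics/scene5.png')[195:305,250:410],(800,550)))
```

```text
[ 0.44128312 -0.03050737  0.06069262]
```

View pics/m7.png

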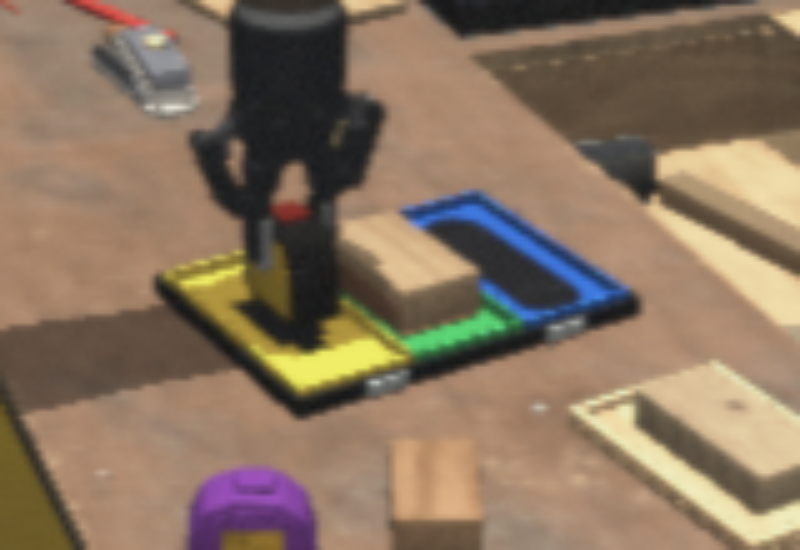

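The tape hangs upright over its outline. I'll lower it and open the fingers only part way, because of the sanding block next to it.

{"name": "servo_tool", "arguments": {
  "moves": [
    [0, 0, -1, 0],
    [0, 0, -1.6, 0],
    [0, 0, -2.0, 0],
    [0, 0, -2.0, 0],
    [0, 0, -2.0, 0],
    [0, 0, -2.0, 0]
  ]
}}

```text
time: 15.65
ee_pos: [0.4413, -0.0301, 0.0403]
tcp_rot: [180.0, 0.0, 95.1]
wrist_force: [1.1, -0.3, -2.1]
opening: 0.0353
grasp_force: 40.1
```

{"name": "servo_tool", "arguments": {
  "moves": [
    [0, 0, 0, 0],
    [0, 0, 0, 0],
    [0, 0, 0, 0],
    [0, 0, 0, 0],
    [0, 0, 2, 0],
    [0, 0, 5, 0],
    [0, 0, 9, 0],
    [0, 0, 12, 0],
    [0, 0, 12, 0],
    [0, 0, 12, 0]
  ],
  "claw": 0.42
}}

```text
time: 16.48
ee_pos: [0.4421, -0.0302, 0.1621]
tcp_rot: [179.8, 0.0, 95.1]
wrist_force: [0.7, -0.2, -0.7]
opening: 0.0498
grasp_force: 0.0
```

Run:
```python
from h import *
t=cv2.imread('pics/top0.png')[...,::-1].copy()
f=lambda h,s,v:(s<50)
p=mask(t,(130,235,205,270),f,5); w=plane('top',p,.006)[:,:2]*1000
for lo in range(345,505,12):
    k=w[(w[:,1]>=lo)&(w[:,1]<lo+12)]
    if len(k): print(lo+6,k[:,0].min().round(1),k[:,0].max().round(1),k[:,0].mean().round(1))
b=mask(t,(162,235,190,270),lambda h,s,v:(v<185)&(s<70),4); print('body',rect('top',b,.049))
kn=mask(t,(132,240,155,268),lambda h,s,v:(s>90)&(v<190)&(h<20)&(s>110)); print('knob',kn.mean(0),plane('top',[kn.mean(0)],.035)*1000)
cv2.imwrite('pics/m8.png',cv2.resize(t[232:274,130:206,::-1],(800,442),interpolation=2))
```

```text
351 494.7 539.4 517.7
363 492.0 542.4 517.5
375 492.1 542.7 517.4
387 492.4 542.9 516.2
399 492.6 546.0 519.7
411 492.8 546.2 519.5
423 493.0 546.5 519.9
435 493.4 546.6 519.0
447 493.5 544.1 519.5
459 493.7 544.4 519.7
471 493.9 544.6 519.2
483 494.1 544.8 516.6
495 494.4 511.1 502.0
507 494.6 508.6 501.6
body (array([508.7, 383.9]), array([54.5, 78.5]), -1.0)
knob [142.38095238 253.61904762] [[514.93913286 482.60485594  35.        ]]
```

View pics/m8.png

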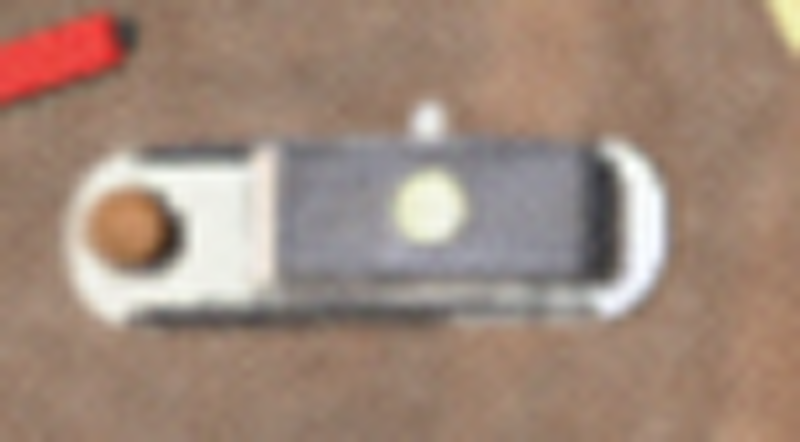

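Crop: the plane lies lengthwise along image columns 136–193.6 with its centre at row ≈254. The knob is on the left (+y), at column 142. Its centre is about (518,424) mm and its long direction about 89°.

{"name": "servo_tool", "arguments": {
  "moves": [
    [7.7, 45.3, 0, -0.103],
    [7.7, 45.3, 0, -0.103],
    [7.7, 45.3, 0, -0.103],
    [7.7, 45.3, 0, -0.103],
    [7.7, 45.3, 0, -0.103],
    [7.7, 45.3, 0, -0.103],
    [7.7, 45.3, 0, -0.103],
    [7.7, 45.3, 0, -0.103],
    [7.7, 45.3, 0, -0.103],
    [7.7, 45.3, 0, -0.103],
    [7.7, 45.3, 0, -0.103],
    [7.7, 45.3, 0, -0.103],
    [7.7, 45.3, 0, -0.103],
    [7.7, 45.3, 0, -0.103],
    [7.7, 45.3, 0, -0.103]
  ],
  "claw": 0.15
}}

```text
time: 17.73
ee_pos: [0.518, 0.4216, 0.1601]
tcp_rot: [-180.0, 0.0, 89.1]
wrist_force: [-0.2, -0.7, 0.2]
opening: 0.0724
grasp_force: 0.0
```

Run:
```python
from h import *
im=shot('top','top6'); print(get_obs()['ee_pos'])
a=cv2.imread('pics/top6.png')[185:305,280:375]
b=cv2.imread('pics/top6.png')[185:305,130:225]
T=lambda n,z,*a:print(n,*(lambda p:(p.mean(0).round(1),rect('top',p,z)))(mask(im,*a)))
T('tape',.07,(295,264,362,296),lambda h,s,v:(v<75)|(s>150)&((h<8)|(h>172)))
r=mask(im,(295,255,362,296),lambda h,s,v:(s>150)&((h<8)|(h>172))).mean(0); print(plane('top',[r],.0753)*1000)
cv2.imwrite('pics/m9.png',np.hstack([cv2.resize(a,(400,505),interpolation=2),cv2.resize(b,(400,505))]))
```

```text
[0.51814589 0.42147177 0.16060512]
tape [331.4 276.4] (array([439.3, -32.8]), array([36.7, 67.5]), 4.3)
[[443.7772948  -31.58121487  75.3       ]]
```

View pics/m9.png

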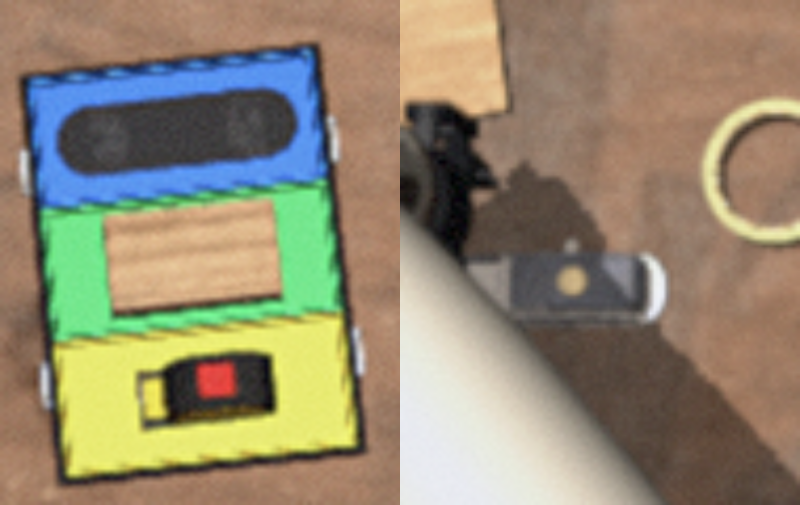

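The tape sits in its outline, perhaps 2 mm toward -y. The sanding block looks centred. Now the plane.

{"name": "servo_tool", "arguments": {
  "moves": [
    [0, 0.15, -4, 0],
    [0, 0.15, -8, 0],
    [0, 0.15, -11, 0],
    [0, 0.15, -13, 0],
    [0, 0.15, -14.2, 0],
    [0, 0.15, -15.2, 0],
    [0, 0.15, -15.2, 0],
    [0, 0.15, -15.2, 0]
  ]
}}

```text
time: 18.45
ee_pos: [0.5186, 0.4243, 0.0095]
tcp_rot: [179.9, -0.0, 89.2]
wrist_force: [-0.9, 0.1, -0.4]
opening: 0.0728
grasp_force: 0.0
```

{"name": "servo_tool", "arguments": {
  "moves": [
    [0, 0, 0, 0],
    [0, 0, 0, 0],
    [0, 0, 0, 0],
    [0, 0, 0, 0],
    [0, 0, 0, 0],
    [0, 0, 0, 0],
    [0, 0, 0, 0],
    [0, 0, 0, 0],
    [0, 0, 0, 0]
  ],
  "claw": 1,
  "force": 80
}}

```text
time: 19.2
ee_pos: [0.5187, 0.4251, 0.0104]
tcp_rot: [179.9, -0.1, 89.2]
wrist_force: [-1.8, -1.2, 7.8]
opening: 0.0431
grasp_force: 85.5
```

{"name": "servo_tool", "arguments": {
  "moves": [
    [0, 0, 2, 0],
    [0, 0, 4, 0],
    [0, 0, 6.5, 0],
    [0, 0, 8.5, 0],
    [0.8, -3.3, 9, 0.03],
    [1.6, -7, 9, 0.06],
    [2.4, -11, 9, 0.09],
    [3.3, -15, 9, 0.103],
    [4.2, -19, 9, 0.103],
    [5.1, -23, 9, 0.103],
    [6, -27, 9, 0.103],
    [6.9, -31, 9, 0.103],
    [7.8, -35, 9, 0.103],
    [8.6, -38.6, 9, 0.103],
    [9.2, -41.5, 9, 0.103],
    [9.6, -43.25, 9, 0.103],
    [9.6, -43.25, 9, 0.103],
    [9.6, -43.25, 7, 0.103],
    [9.6, -43.25, 5.5, 0.103],
    [9.6, -43.25, 5.5, 0.103]
  ]
}}

```text
time: 20.87
ee_pos: [0.6119, -0.0078, 0.0592]
tcp_rot: [-179.6, -0.0, 95.1]
wrist_force: [-0.7, 0.9, -8.7]
opening: 0.0431
grasp_force: 83.8
```

{"name": "servo_tool", "arguments": {
  "moves": [
    [0, 0, -1, 0],
    [0, 0, -2, 0],
    [0, 0, -2.5, 0],
    [0, 0, -2.5, 0],
    [0, 0, -2.5, 0]
  ]
}}

```text
time: 21.28
ee_pos: [0.614, -0.008, 0.0382]
tcp_rot: [-180.0, -0.0, 95.1]
wrist_force: [-1.2, 0.0, -6.6]
opening: 0.043
grasp_force: 83.9
```

Run:
```python
from h import *
im=shot('scene','scene7'); print(get_obs()['ee_pos'])
cv2.imwrite('pics/m10.png',cv2.resize(cv2.imread('pics/scene7.png')[195:305,250:410],(800,550)))
```

```text
[ 0.61428676 -0.00803474  0.03871381]
```

View pics/m10.png

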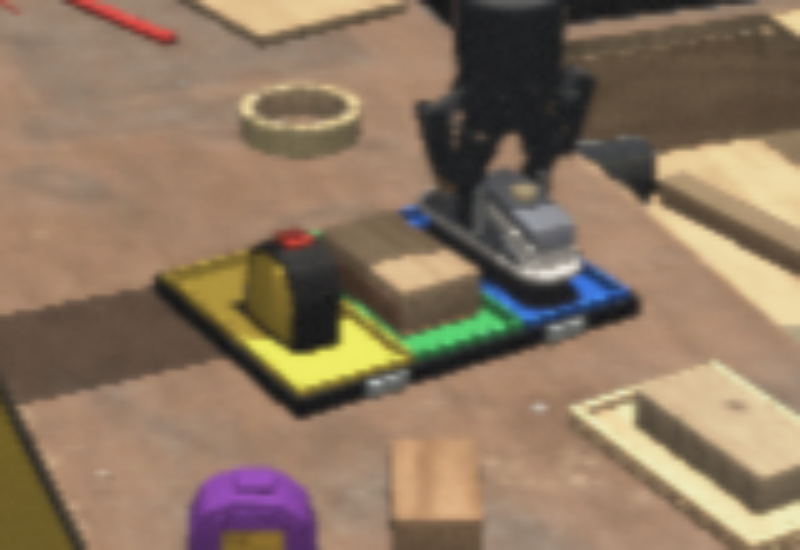

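The plane is level over the blue bay, so I'll lower it gently.

{"name": "servo_tool", "arguments": {
  "moves": [
    [0, 0, -0.8, 0],
    [0, 0, -1.4, 0],
    [0, 0, -1.7, 0],
    [0, 0, -1.95, 0],
    [0, 0, -1.95, 0],
    [0, 0, -1.95, 0]
  ]
}}

```text
time: 21.83
ee_pos: [0.6139, -0.0081, 0.0194]
tcp_rot: [180.0, -0.0, 95.1]
wrist_force: [-4.9, 0.1, 0.5]
opening: 0.0432
grasp_force: 85.1
```

{"name": "servo_tool", "arguments": {
  "moves": [
    [0, 0, 0, 0],
    [0, 0, 0, 0],
    [0, 0, 0, 0],
    [0, 0, 0, 0],
    [0, 0, 1, 0],
    [0, 0, 3, 0],
    [0, 0, 6, 0],
    [0, 0, 9, 0],
    [0, 0, 12, 0],
    [0, -4, 12, 0],
    [0, -8, 12, 0],
    [-2, -12, 12, 0],
    [-4, -16, 12, 0],
    [-6, -20, 12, 0],
    [-8, -24, 12, 0],
    [-10, -28, 12, 0],
    [-12, -30, 12, 0],
    [-12, -30, 12, 0]
  ],
  "claw": 0.44
}}

```text
time: 23.33
ee_pos: [0.4905, -0.313, 0.1399]
tcp_rot: [-180.0, 0.1, 94.8]
wrist_force: [-0.5, 0.7, -0.2]
opening: 0.0477
grasp_force: 0.0
```

Run:
```python
from h import *
im=shot('top','top8'); print(get_obs()['ee_pos'])
T=lambda n,z,*a:print(n,*(lambda p:(p.mean(0).round(1),rect('top',p,z)))(mask(im,*a)))
T('sand',.044,(295,228,355,265),lambda h,s,v:(h<26)&(v>150),3)
T('planesole',.015,(290,198,358,233),lambda h,s,v:(s<50)&(v>110))
T('offcut',.034,(392,192,455,236),lambda h,s,v:(h<22)&(s>65),3)
T('tape all',.03,(303,264,355,293),lambda h,s,v:(v<120)|(h<10)|(h>170))
cv2.imwrite('pics/m11.png',cv2.resize(cv2.imread('pics/top8.png')[190:305,280:380],(520,598),interpolation=2))
```

```text
[ 0.49200335 -0.3111889   0.13986333]
sand [325.2 245.1] (array([526.8, -17.4]), array([ 62.2, 108.6]), 5.0)
planesole [320.7 215.1] (array([615.1,  -3.6]), array([ 50.6, 164. ]), 5.2)
offcut [423.3 211.8] (array([ 614.3, -286.3]), array([ 64.3, 124.1]), 5.0)
tape all [331.  276.7] (array([443.3, -25.4]), array([44. , 87.1]), 5.6)
```

View pics/m11.png

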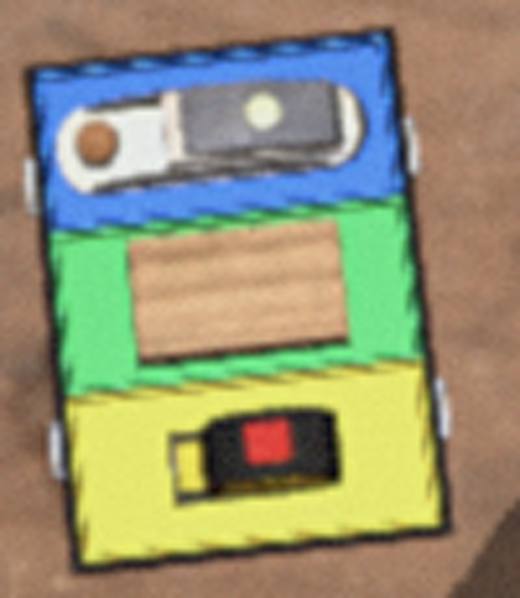

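Everything is in place, but two things are slightly off lengthwise. The plane is about 4 mm too far toward +y: its ends are at px 291.0–350.6, against 293.5–350.8 for the outline. The tape is about 2.5 mm too far toward -y. I'll nudge both.

{"name": "servo_tool", "arguments": {
  "moves": [
    [2, 4, 0, 0],
    [4, 8, 0, 0],
    [5.5, 12, 0, 0],
    [7, 16, 0, 0],
    [8.5, 20, 0, 0],
    [10, 24, 0, 0],
    [11.5, 28, 0, 0],
    [12, 30, 0, 0],
    [12, 30, 0, 0],
    [12, 30, 0, 0],
    [12, 30, 0, 0],
    [12, 30, -4, 0],
    [12, 30, -8, 0],
    [12, 30, -10.5, 0],
    [12, 30, -11.5, 0],
    [12, 30, -12, 0],
    [12, 30, -12, 0],
    [12, 30, -12, 0]
  ],
  "claw": 0.3
}}

```text
time: 24.88
ee_pos: [0.6151, -0.0086, 0.0208]
tcp_rot: [179.9, 0.0, 95.1]
wrist_force: [0.2, 0.0, 0.0]
opening: 0.0596
grasp_force: 0.0
```

{"name": "servo_tool", "arguments": {
  "moves": [
    [0, 0, 0, 0],
    [0, 0, 0, 0],
    [0, 0, 0, 0],
    [0, 0, 0, 0],
    [0, 0, 0, 0],
    [0, 0, 0, 0],
    [0, 0, 0.4, 0],
    [0.04, -0.2, 0.5, 0],
    [0.04, -0.4, 0.5, 0],
    [0.04, -0.4, 0.5, 0],
    [0.04, -0.4, 0.2, 0],
    [0.04, -0.4, 0, 0],
    [0.04, -0.4, 0, 0],
    [0.04, -0.4, 0, 0]
  ],
  "claw": 1
}}

```text
time: 26.05
ee_pos: [0.6145, -0.0123, 0.0214]
tcp_rot: [179.9, 0.0, 95.1]
wrist_force: [-11.0, -1.2, 15.3]
opening: 0.043
grasp_force: 85.2
```

{"name": "servo_tool", "arguments": {
  "moves": [
    [0, 0, 0, 0],
    [0, 0, 0, 0],
    [0, 0, 0, 0],
    [0, 0, 0, 0],
    [0, 0, 1, 0],
    [0, 0, 3, 0],
    [0, 0, 6, 0],
    [0, 0, 9, 0],
    [0, 0, 12, 0],
    [0, 0, 14.3, 0],
    [0, 0, 14.3, 0],
    [0, 0, 14.3, 0]
  ],
  "claw": 0.42
}}

```text
time: 27.05
ee_pos: [0.6153, -0.0121, 0.164]
tcp_rot: [179.8, 0.0, 95.1]
wrist_force: [-0.2, -0.5, -0.7]
opening: 0.0498
grasp_force: 0.0
```

{"name": "servo_tool", "arguments": {
  "moves": [
    [-3.5, -0.4, 0, 0],
    [-7, -0.8, 0, 0],
    [-10.5, -1.2, 0, 0],
    [-14, -1.6, 0, 0],
    [-17.3, -1.8, 0, 0],
    [-17.3, -1.8, 0, 0],
    [-17.3, -1.8, 0, 0],
    [-17.3, -1.8, 0, 0],
    [-17.3, -1.8, -4, 0],
    [-17.3, -1.8, -8, 0],
    [-17.3, -1.8, -10.5, 0],
    [-17.3, -1.8, -11.5, 0],
    [-17.3, -1.8, -12.2, 0],
    [-17.3, -1.8, -12.2, 0],
    [-17.3, -1.8, -12.2, 0]
  ]
}}

```text
time: 28.3
ee_pos: [0.4424, -0.0301, 0.0409]
tcp_rot: [179.9, 0.0, 95.1]
wrist_force: [-0.3, 0.2, 0.4]
opening: 0.0496
grasp_force: 0.0
```

{"name": "servo_tool", "arguments": {
  "moves": [
    [0, 0, 0, 0],
    [0, 0, 0, 0],
    [0, 0, 0, 0],
    [0, 0, 0, 0],
    [0, 0, 0, 0],
    [0, 0, 0, 0],
    [0, 0, 0.4, 0],
    [0, 0.25, 0.4, 0],
    [0, 0.25, 0.4, 0],
    [0, 0.25, 0.2, 0],
    [0, 0.25, 0, 0],
    [0, 0.25, 0, 0],
    [0, 0.25, 0, 0]
  ],
  "claw": 1,
  "force": 40
}}

```text
time: 29.38
ee_pos: [0.4417, -0.0274, 0.0415]
tcp_rot: [179.9, -0.0, 95.1]
wrist_force: [-5.9, 2.3, 17.9]
opening: 0.0358
grasp_force: 43.8
```

{"name": "servo_tool", "arguments": {
  "moves": [
    [0, 0, 0, 0],
    [0, 0, 0, 0],
    [0, 0, 0, 0],
    [0, 0, 0, 0],
    [0, 0, 2, 0],
    [0, 0, 5, 0],
    [0, 0, 9, 0],
    [0, 0, 12, 0],
    [0, -4, 14, 0],
    [0, -8, 14, 0],
    [0, -12, 14, 0],
    [0, -16, 14, 0],
    [0, -20, 14, 0],
    [0, -24, 14, 0],
    [0, -28, 14, 0],
    [0, -32, 14, 0],
    [0, -32, 14, 0],
    [0, -32, 14, 0]
  ],
  "claw": 0.42
}}

```text
time: 30.88
ee_pos: [0.4408, -0.3493, 0.1785]
tcp_rot: [-179.9, -0.1, 94.9]
wrist_force: [-0.6, 0.1, -0.1]
opening: 0.0497
grasp_force: 0.0
```

Run:
```python
from h import *
im=shot('top','top9'); print(get_obs()['ee_pos'])
T=lambda n,z,*a:print(n,*(lambda p:(p.mean(0).round(1),rect('top',p,z)))(mask(im,*a)))
T('sand',.044,(295,228,355,265),lambda h,s,v:(h<26)&(v>150),3)
T('planesole',.015,(290,198,358,233),lambda h,s,v:(s<50)&(v>110))
T('tape all',.03,(303,264,355,293),lambda h,s,v:(v<120)|(h<10)|(h>170))
shot('scene','scene9')
cv2.imwrite('pics/m12.png',np.hstack([cv2.resize(cv2.imread('pics/top9.png')[190:305,280:380],(400,460),interpolation=2),cv2.resize(cv2.imread('pics/scene9.png')[195:315,260:365],(400,460),interpolation=2)]))
```

```text
[ 0.44111943 -0.34794603  0.17900724]
sand [325.2 245.1] (array([526.8, -17.4]), array([ 62.2, 108.6]), 5.0)
planesole [321.8 214.9] (array([616.2,  -7. ]), array([ 51.7, 161.2]), 5.4)
tape all [330.3 276.8] (array([443.3, -26.9]), array([43.6, 78.7]), 4.6)
```

View pics/m12.png

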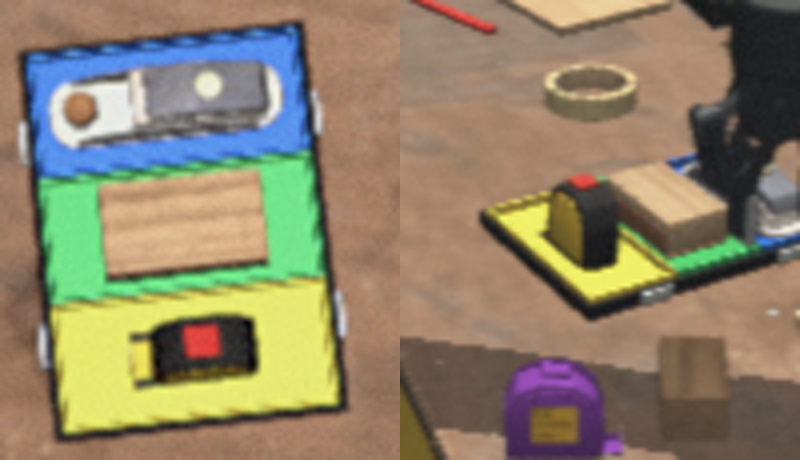

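All three items are centred and upright, the gripper touches nothing, and the hardwood block and masking tape haven't moved. I'll hand it in.

```bash
python3 -c "
from workcell import *
print(job_done())"
```

```text
the job is handed in; nothing more can be done
None
```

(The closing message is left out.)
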